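Unpile the handed-in goods into their intake trays

TASK

Take the pile of handed-in goods apart and set each in the steel tray of its own shape and size, flat on the tray's floor inside the rim: the vial in the small round dish, the jar in the large round dish, the square tin in the square tray and the flat case in the oblong tray. Carry nothing with another thing standing on it, keep everything upright, set it down rather than drop it, and leave the tape roll and the stapler where they are.

Things in the scene. Friction and masses are not known exactly. Their poses are not given: they have to be found in the camera images.
- vial: Amber glass vial with white label band and black cap, 30 mm diameter (cap 29 mm, with a 20 mm neck from 42 to 46 mm up), 58 mm tall, about 50 g. At the start it stands upright on the tin's flat lid. Origin: centre of its underside, z up its axis.
- jar: Squat amber glass jar with white label band and wide black lid, 56 mm diameter over the lid (glass 54 mm, lid is the top 14 mm), 42 mm tall, about 180 g. At the start it stands upright on one end of the flat case, beside the tin, axes about 86 mm apart. Origin: centre of its underside, z up its axis.
- tin: Square closed tin of plain aluminium, 56 x 56 mm, 38 mm tall, about 150 g. At the start it stands on the other end of the flat case, within about 7 degrees of square to it, with the vial on top. Origin: centre of its underside, x and y square to its sides, z up.
- case: Flat oblong hard case, black below and grey lid, steel latches, 150 mm (its x) by 62 mm (its y), 35 mm high, about 300 g; lies flat on the counter as the bottom of the pile, carrying tin and jar one at each end. Origin: centre of its underside, z up.
- dish_vial: Small round dish, inside diameter 50 mm, outside 58 mm: the vial's place. Bare steel, fixed to the counter, lies flat, anywhere on the work area. Floor 4 mm thick, wall 4 mm thick, rim 12 mm above the counter. Origin: centre of its underside, z up.
- dish_jar: Large round dish, inside diameter 76 mm, outside 84 mm: the jar's place. Bare steel, fixed to the counter, lies flat, anywhere on the work area. Floor 4 mm thick, wall 4 mm thick, rim 12 mm above the counter. Origin: centre of its underside, z up.
- tray_tin: Square tray, inside 76 x 76 mm, outside 84 x 84 mm: the tin's place. Bare steel, fixed to the counter, lies flat, anywhere on the work area. Floor 4 mm thick, wall 4 mm thick, rim 12 mm above the counter. Origin: centre of its underside, z up, x and y square to its sides.
- tray_case: Oblong tray, inside 172 mm (x) by 84 mm (y), outside 180 x 92 mm: the case's place. Bare steel, fixed to the counter, lies flat, anywhere on the work area. Floor 4 mm thick, wall 4 mm thick, rim 12 mm above the counter. Origin: centre of its underside, z up, x along its length.
- tape_roll: Bystander: cardboard-brown roll of packing tape lying flat, 96 mm outside diameter, 76 mm hole, 40 mm high, loose. Origin: centre of its underside.
- stapler: Bystander: dark desk stapler, 135 mm (x) by 36 mm (y), 48 mm high, loose. Origin: centre of its underside.
Things that resemble listed ones, but are neither listed nor needed, are in the scene too. Of the things that look like the tin, the largest one is meant. Leave any green look-alike of the tray_case alone.

How it is judged (in metres and radians):
At the end, for the whole second after the job is handed in: Vial in dish_vial, jar in dish_jar, tin in tray_tin, case in tray_case: each centre within 16 mm of its tray's centre, its underside 0 to 7.5 mm above the tray's underside (floor at 4 mm), upright within 0.08 rad, slower than 0.02 m/s and released (horizontal distance between vial and dish_vial below 0.016 m and z of vial in the frame of dish_vial between 0 and 0.0075 m and angle between each of vial, jar, tin, case's own z axis and vertical below 0.08 rad and linear speed of each of vial, jar, tin, case below 0.02 m/s and contact force between each of vial, jar, tin, case and the fingers below 0.05 N and horizontal distance between jar and dish_jar below 0.016 m and z of jar in the frame of dish_jar between 0 and 0.0075 m and horizontal distance between tin and tray_tin below 0.016 m and z of tin in the frame of tray_tin between 0 and 0.0075 m and horizontal distance between case and tray_case below 0.016 m and z of case in the frame of tray_case between 0 and 0.0075 m); the robot touches nothing.
It fails at once if one of the four goods tipped more than about 30 degrees (angle between any of vial, jar, tin, case's own z axis and vertical above 0.55 rad).
It fails at once if one of the four goods dropped (let go and falling faster than 0.8 m/s, about 3 cm of fall) ((linear speed of vial above 0.8 m/s and contact force between vial and the fingers below 0.02 N) or (linear speed of jar above 0.8 m/s and contact force between jar and the fingers below 0.02 N) or (linear speed of tin above 0.8 m/s and contact force between tin and the fingers below 0.02 N) or (linear speed of case above 0.8 m/s and contact force between case and the fingers below 0.02 N)).
It fails at once if tin or case carried with something still standing on it ((height (world z) of tin above 0.055 m and contact force between tin and vial above 0.1 N) or (height (world z) of case above 0.02 m and contact force between case and tin above 0.1 N) or (height (world z) of case above 0.02 m and contact force between case and jar above 0.1 N) or (height (world z) of case above 0.02 m and contact force between case and vial above 0.1 N)).
It fails at once if tape roll or stapler moved more than 25 mm (distance of any of tape_roll, stapler from where it was at the start of the episode above 0.025 m).
It also fails if it takes over 125 s, if anything falls off the work surface, if the arm or the gripper's body presses on something with over 40 N, if the wrist force passes 120 N, or if a joint passes its speed limit or range.

ROBOT

A 6-joint arm with a two-finger parallel gripper is mounted at the origin on the work surface. World frame = base frame: x ahead of the robot, y to its left, z up, the work surface at z = 0. Lengths are in mm, angles in rad, forces in N, time in s.
With the tool pointing down it reaches from about 325 to 850 mm from the base axis. Payload 15.5 kg.
Tool frame: the origin (TCP) lies on the centre line of the jaws, within the pads' length; the fingertips stand 8 mm ahead of it and the grasp point (between the pads) lies 11 mm behind it; z points along the fingers, y is the line along which they close (so a half turn about z gives the same grasp; the last joint's range is limited). The gripper opens to 91 mm and grips with 3 to 60 N. Pads are 32 mm wide; open, the fingers measure 118 mm over their backs; the gripper's body (76 mm by 178 mm) begins 60 mm behind the grasp point.
Start: joints at [1.143, 0.494, 1.345, -0, 1.302, -0.096], TCP at [203.586, 590.914, 221.915] pointing down, gripper open.
Joint ranges: [-2.91, 2.91], [-0.82, 2.16], [0.22, 2.67], [-1.22, 4.37], [0.12, 2.79], [-3.08, 3.08]. Speed limits (rad/s): [1.89, 1.89, 2.57, 3.01, 3.01, 3.01].

INTERFACE

Orientations are given as a rotation vector (axis times angle).
In Python, from cell import env gives the robot as it stands.
- The arm moves only by the tool carry_out, never from a script. Its argument "rows" is a list of rows, each a list of 2 entries, a list of its own where there are three numbers: the shift along the tool's x, y, z each as a share of 0.15 m, from -1 to 1, then the turn, a rotation vector about the tool's x, y, z each as a share of 90 degrees, from -1 to 1. A call has 1 to 5 rows; each row shifts and turns the commanded pose from where the row before left it, along the tool's axes as they then stand; what a row does not reach is not made up. A row lasts 1/8 s, in which the tool goes at most 62.5 mm and 10.7 degrees, less where a joint would pass 70% of its speed; a pose out of reach is approached as far as the arm can. A call with a number of a shift or a turn outside -1 to 1 is refused whole. A call with a gripper value outside its range is refused whole. "claw" is the closure, from 0 (fully open) to 1 (shut), set as the call begins (left out, the last holds). The fingers move at their own pace and stop on an object; "force" is the grip in N (left out, the last holds). Time passes only in rows, so rows that do not move let the fingers close. It gives the time, the measured TCP pose, the force, the opening and the grip force at its end, in the units of the state.
- env.read_state(): the state, without advancing time (a new reading comes with each control period).
- env.snapshot(name): name is "side" or "top" or "wrist"; returns a dict with "color" (480x640x3 uint8, red, green, blue), "range_z" (480x640 float32, mm along the optical axis (not along the pixel's ray), 0 where there is no reading), "K" (3x3 intrinsics, pixels), "world_to_cam" (4x4, takes a point from world to camera coordinates). Camera axes: x right, y down, z forward; pixel columns grow to the right and rows downward; lengths in mm; the calibration is good to about 2 mm. A picture is of the moment at which its call begins.
- env.job_done(): hands the job in; it is judged then, once.
Trained networks look in a picture, given as the dict that the camera call returned (one of the last four; its "shot" number tells which), for a name from the list of things; names that differ only in an ending like _2 or _b are one class to them, and where a whole thing is asked for, a point or a joint stands for the part that bears it (a point fixed in the world has none). Each returns a list of dicts, best first, with "confidence" (0 to 1); they miss things now and then, are a little off and sometimes report something else, mostly with a low value. They report only what shows in the picture. A call takes as long as a camera call. They do not tell look-alikes from the thing itself.
- env.search_frame(label, picture): "xyz" ([x, y, z] in mm, in the coordinates of the camera as it stood for that picture, good to about 4 mm: the middle of the surface that is visible of it).
- env.cut_out(label, picture): "pixels" (480x640 bool, what is visible of it).
- env.place_of(label, picture): "xyz" ([x, y, z] in mm, in the coordinates of the camera as it stood for that picture, good to about 4 mm: a listed point, or the origin of a listed thing).
The state is a dict: "t": time; "joint_positions": joint angles; "dq": joint speeds; "tau": joint torques, N m; "tool_pos": TCP position; "tool_rot": TCP orientation; "ft_force": force on the tool from outside, world axes, zero at the start; "wrist_torque": the same for the moment, N m; "width": opening from 0.0 (shut) to 1.0 (fully open); "grasp_force": force on a finger pad.
Only numpy, scipy, OpenCV 4.12 (cv2) and the standard library are available. Lean on these libraries where they do the work, as an engineer would, in place of code of your own. Each camera call takes 0.05 s, during which the arm holds its last target. There are 200 camera calls.

## Working session

There is one attempt and no reset: what is moved stays moved. The work goes in short steps, Python scripts to look and compute and a tool call to move; the robot and the scene stay as the last step left them, time stands still between calls to the robot, and variables do not carry over. Pictures are saved under pics/ and viewed, at most 14 in all, crops included, and the job is handed in when it is done.

Besides the shell and the picture viewer there is one more tool, called after ">>>" by a JSON object that holds its "api" and its "payload". carry_out: Moves the arm, as the interface text tells. Its arguments: {"type":"object","properties":{"rows":{"type":"array"},"claw":{"type":"number"},"force":{"type":"number"}},"required":["rows"]}

```bash
ls; mkdir -p pics
cat > h.py <<'E'
import numpy as np, cv2
from scipy.spatial.transform import Rotation as R
from cell import env
def w(p,pic):
    T=np.linalg.inv(pic["world_to_cam"]); return T[:3,:3]@np.array(p)+T[:3,3]
def px(p,pic):
    c=pic["world_to_cam"]@np.r_[p,1]; u=pic["K"]@c[:3]; return u[:2]/u[2]
def cloud(pic):
    z=pic["range_z"].astype(float); v,u=np.indices(z.shape); K=pic["K"]
    c=np.stack([(u-K[0,2])*z/K[0,0],(v-K[1,2])*z/K[1,1],z],-1)
    T=np.linalg.inv(pic["world_to_cam"]); P=c@T[:3,:3].T+T[:3,3]; P[z==0]=np.nan; return P
def save(n,im): cv2.imwrite("pics/"+n,im[...,::-1])
E
python3 - <<'E'
from h import *
for n in ["top","side"]:
    s=env.snapshot(n); save(n+"0.png",s["color"])
    T=np.linalg.inv(s["world_to_cam"]); print(n,T[:3,3].round(),T[:3,2].round(2))
    for l in "vial jar tin case dish_vial dish_jar tray_tin tray_case tape_roll stapler".split():
        for d in env.place_of(l,s)[:4]:
            p=w(d["xyz"],s); print(l,round(d["confidence"],2),p.round(),px(p,s).round())
st=env.read_state(); print(st["tool_pos"],st["tool_rot"],st["width"])
E
```

```text
pics
top [ 382.   47. 1121.] [ 0.14 -0.   -0.99]
vial 0.82 [627. 197.  71.] [247. 197.]
jar 0.6 [554. 171.  32.] [261. 234.]
tin 0.74 [739. 194.  -2.] [254. 156.]
tin 0.71 [635. 189.  36.] [253. 197.]
tin 0.66 [645. 296.   1.] [207. 195.]
case 0.65 [593. 180.  -1.] [258. 219.]
dish_vial 0.89 [ 593. -213.    3.] [434. 220.]
dish_vial 0.2 [585. 425.  -3.] [149. 222.]
dish_jar 0.96 [369. 317.   2.] [193. 320.]
dish_jar 0.71 [738.  17.  -1.] [331. 157.]
tray_tin 0.58 [ 367. -342.    3.] [496. 322.]
tray_case 0.97 [481.  -1.  -1.] [339. 269.]
tray_case 0.9 [ 766. -262.   -3.] [453. 146.]
tape_roll 0.9 [734.  15.  -0.] [332. 158.]
stapler 0.64 [587. 425.  -4.] [149. 221.]
side [ -25. -583.  884.] [ 0.47  0.54 -0.69]
vial 0.64 [ 368. -337.    1.] [402. 429.]
vial 0.52 [632. 193.  72.] [317. 194.]
jar 0.9 [551. 170.  31.] [298. 226.]
tin 0.55 [637. 191.  31.] [319. 206.]
tin 0.52 [651. 298.   0.] [297. 194.]
tin 0.48 [746. 193.  -3.] [350. 198.]
tin 0.46 [589. 428.  -8.] [250. 183.]
case 0.58 [591. 181.   0.] [308. 226.]
case 0.53 [630. 197.  71.] [315. 194.]
dish_vial 0.9 [ 600. -215.   -2.] [434. 319.]
dish_jar 0.93 [376. 320.  -1.] [204. 237.]
tray_tin 0.61 [ 368. -338.   -2.] [402. 430.]
tray_case 0.98 [ 761. -267.   -1.] [500. 293.]
tray_case 0.8 [487.  -3.   2.] [326. 288.]
tray_case 0.47 [737.  18.  -4.] [397. 233.]
tape_roll 0.66 [736.  15.  -6.] [397. 235.]
stapler 0.95 [587. 427.  -8.] [249. 184.]
[203.58893558 590.8957209  221.90961281] [-5.18834754e-01 -3.09842863e+00  7.44032746e-05] 0.99824199092229
```

View pics/top0.png

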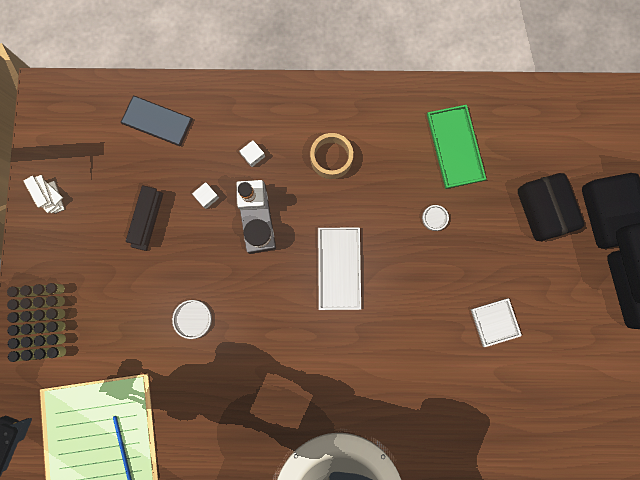

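View pics/side0.png

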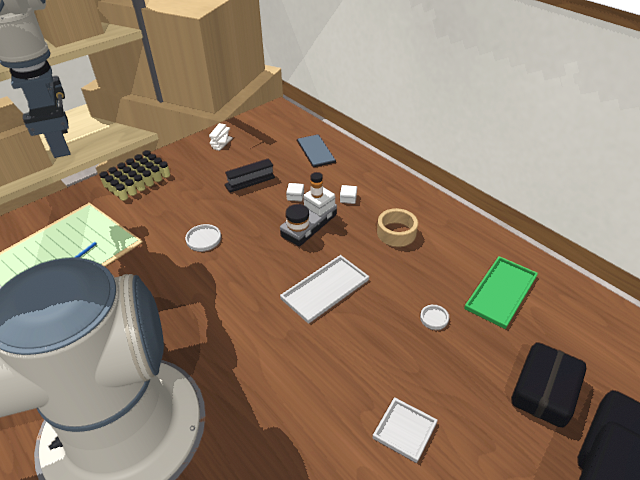

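Top view: the pile is at about (255,215), with vial (246,190), tin (250,193), jar (258,232) and case below. Three things look like the tin: blocks at (252,153) and (205,195), and the one under the vial at (250,193). The steel tray_case is at (340,268) and the green look-alike at (456,146). The dishes are at (434,217) and (192,319), and the square tray at (496,322). Next I'll measure these and make a crop.

```bash
cat >> h.py <<'E'
def blob(P,lo,hi,c,r):
    "min-area rect of points with z in lo..hi within r of c"
    m=(P[...,2]>lo)&(P[...,2]<hi)&(np.hypot(P[...,0]-c[0],P[...,1]-c[1])<r)
    q=P[m]; 
    if len(q)<5: return None
    (x,y),(a,b),th=cv2.minAreaRect(q[:,:2].astype(np.float32))
    return dict(n=len(q),c=(round(x,1),round(y,1)),mean=q.mean(0).round(1),wh=(round(a,1),round(b,1)),th=round(th,1),zmed=round(np.median(q[:,2]),1))
def axes():
    s=env.read_state(); M=R.from_rotvec(s["tool_rot"]).as_matrix(); return np.array(s["tool_pos"]),M
def go(x,y,z,yaw=None):
    "yaw deg: direction of the tool y (closing) axis in world, mod 180; prints total shares in tool axes BEFORE the turn"
    p,M=axes(); cur=np.degrees(np.arctan2(M[1,1],M[0,1]))
    d=M.T@(np.array([x,y,z])-p); t=0
    if yaw is not None: t=(yaw-cur+90)%180-90
    print("from",p.round(1),"closing yaw",cur.round(2),"tilt",np.degrees(np.arccos(-M[2,2])).round(2),"shift mm",d.round(1),"shares",(d/150).round(4),"turn about tool z share",round(-t/90,4),"alt",round((-t+(180 if t>0 else -180))/90,4),"q6",round(env.read_state()["joint_positions"][5],2))
E
python3 - <<'E'
from h import *
t=env.snapshot("top"); s=env.snapshot("side"); wr=env.snapshot("wrist")
print(t["K"],s["K"][0,0],wr["K"][0,0])
T=np.linalg.inv(wr["world_to_cam"]); p,M=axes(); print("wrist cam in tool",M.T@(T[:3,3]-p), (M.T@T[:3,:3]).round(3)); print(M.round(3))
for n,pc in [("top",t),("side",s)]:
    P=cloud(pc); print(n)
    for l,a in dict(vialtop=(118,150,(627,197),40),tintop=(66,90,(637,190),50),jartop=(66,90,(554,171),45),casetop=(26,45,(593,180),110),cube1=(20,60,(742,194),45),cube2=(20,60,(648,297),45),dv=(8,16,(596,-214),45),dj=(8,16,(372,318),60),tt=(8,16,(367,-340),75),tc=(8,16,(484,-2),115),dvf=(2.5,6.5,(596,-214),22),djf=(2.5,6.5,(372,318),35),ttf=(2.5,6.5,(367,-340),40),tcf=(2.5,6.5,(484,-2),95),tape=(35,46,(734,15),70)).items(): print(l,blob(P,*a))
a=cv2.resize(t["color"][130:260,180:310],(520,520),interpolation=2); save("crop1.png",a)
E
```

```text
[[509.02546561   0.         319.41027293]
 [  0.         509.02546561 243.53561865]
 [  0.           0.           1.        ]] 530.275680169402 394.29145018650115
wrist cam in tool [ 7.00090835e+01 -5.97165553e-02 -1.62641395e+02] [[ 0.001 -0.969 -0.247]
 [ 1.     0.001  0.   ]
 [-0.    -0.247  0.969]]
[[-0.945  0.326  0.   ]
 [ 0.326  0.945  0.   ]
 [-0.     0.    -1.   ]]
top
vialtop {'n': 173, 'c': (629.1, 193.4), 'mean': array([628.5, 193.1, 130.2]), 'wh': (27.2, 27.6), 'th': 31.3, 'zmed': np.float64(130.3)}
tintop {'n': 455, 'c': (634.7, 190.7), 'mean': array([631. , 186. ,  72.7]), 'wh': (57.1, 55.6), 'th': 2.8, 'zmed': np.float64(72.5)}
jartop {'n': 570, 'c': (551.1, 173.5), 'mean': array([550.6, 173.6,  76.5]), 'wh': (55.3, 53.8), 'th': 2.1, 'zmed': np.float64(76.6)}
casetop {'n': 694, 'c': (585.3, 210.2), 'mean': array([578.9, 178.8,  34.4]), 'wh': (146.4, 121.6), 'th': 11.4, 'zmed': np.float64(34.5)}
cube1 {'n': 327, 'c': (739.2, 195.6), 'mean': array([738.8, 195.3,  26.7]), 'wh': (40.9, 40.6), 'th': 38.8, 'zmed': np.float64(26.7)}
cube2 {'n': 337, 'c': (642.4, 296.7), 'mea
[... 2611 characters left out ...]
zmed': np.float64(10.0)}
dvf {'n': 126, 'c': (598.0, -213.5), 'mean': array([ 598.1, -213. ,    3.6]), 'wh': (40.8, 37.9), 'th': 80.0, 'zmed': np.float64(3.4)}
djf {'n': 170, 'c': (372.7, 318.6), 'mean': array([372.8, 317.9,   3.7]), 'wh': (64.9, 65.2), 'th': 50.1, 'zmed': np.float64(3.4)}
ttf {'n': 676, 'c': (367.0, -340.0), 'mean': array([ 367.9, -340.4,    3.7]), 'wh': (79.2, 75.6), 'th': 15.7, 'zmed': np.float64(3.5)}
tcf {'n': 1132, 'c': (482.9, 2.9), 'mean': array([4.827e+02, 4.000e-01, 3.800e+00]), 'wh': (178.0, 164.2), 'th': 0.0, 'zmed': np.float64(3.6)}
tape {'n': 346, 'c': (733.3, 18.4), 'mean': array([732.7,  15.5,  38. ]), 'wh': (97.0, 94.2), 'th': 81.8, 'zmed': np.float64(38.0)}
```

View pics/crop1.png

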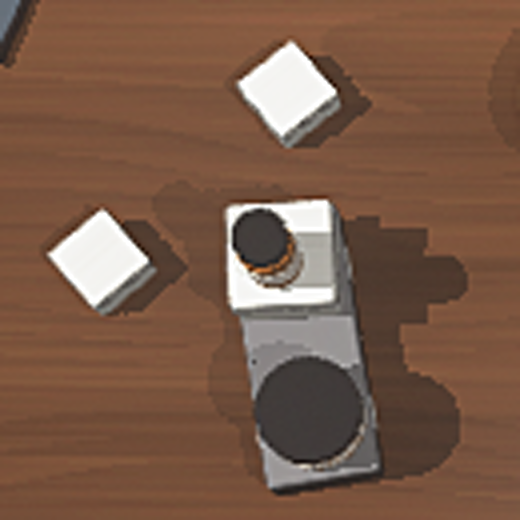

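The tin meant is the one under the vial, at (250,193) in the top picture and carrying the black cap. It measures about 56 mm, while the other two, at (252,153) and (205,195), measure about 41 mm. Heights agree between the two views. Next is a move above the vial.

>>> {"api": "carry_out", "payload": {"rows": [[[-0.3,-0.13,0],[0,0,0]],[[-0.3,-0.13,0],[0,0,0]],[[-0.3,-0.13,0],[0,0,0]],[[-0.3,-0.13,0],[0,0,0]],[[-0.3,-0.13,0],[0,0,0]]], "claw": 0, "force": 15}}

```text
t: 1.88
tool_pos: [385.6, 424.3, 222.0]
tool_rot: [0.519, 3.098, 0.0]
ft_force: [-0.0, 0.5, 0.6]
width: 1.001
grasp_force: 0.0
```

>>> {"api": "carry_out", "payload": {"rows": [[[-0.3,-0.13,0],[0,0,0]],[[-0.3,-0.13,0],[0,0,0]],[[-0.3,-0.13,0],[0,0,0]],[[-0.25,-0.13,0],[0,0,0]],[[0,0,0],[0,0,0]]]}}

```text
t: 2.5
tool_pos: [524.1, 293.4, 221.8]
tool_rot: [0.524, 3.097, -0.0]
ft_force: [-0.3, 0.7, 0.7]
width: 0.999
grasp_force: 0.0
```

Run:
```python
from h import *
s=env.snapshot("wrist"); save("w1.png",s["color"]); P=cloud(s)
for l,a in dict(vialtop=(118,150,(629,193),40),tintop=(66,90,(635,190),50),jartop=(66,90,(551,173),45),case=(26,40,(593,180),95)).items(): print(l,blob(P,*a))
for l in ["vial","jar","tin","case"]:
    for d in env.place_of(l,s)[:2]: print(l,round(d["confidence"],2),w(d["xyz"],s).round())
go(629,193.5,180)
```

```text
vialtop {'n': 202, 'c': (619.4, 199.3), 'mean': array([618.3, 200.9, 123.8]), 'wh': (24.3, 7.1), 'th': 71.8, 'zmed': np.float64(123.6)}
tintop {'n': 2171, 'c': (634.7, 193.5), 'mean': array([627. , 199.2,  73.8]), 'wh': (56.4, 56.0), 'th': 3.9, 'zmed': np.float64(72.8)}
jartop {'n': 338, 'c': (552.7, 200.3), 'mean': array([552.9, 200.8,  74.4]), 'wh': (8.9, 29.2), 'th': 75.8, 'zmed': np.float64(76.1)}
case {'n': 1987, 'c': (592.6, 188.3), 'mean': array([557.8, 197.7,  33.8]), 'wh': (151.1, 61.6), 'th': 12.8, 'zmed': np.float64(34.5)}
vial 0.74 [632. 198.  70.]
jar 0.7 [553. 177.  35.]
tin 0.84 [637. 192.  36.]
tin 0.58 [641. 301.  -2.]
case 0.73 [595. 185.   0.]
case 0.43 [555. 180.  33.]
from [521.6 296.2 222. ] closing yaw 71.05 tilt 0.01 shift mm [-135.   -62.3   41.9] shares [-0.8999 -0.4152  0.2795] turn about tool z share 0.0 alt -2.0 q6 -0.82
```

View pics/w1.png

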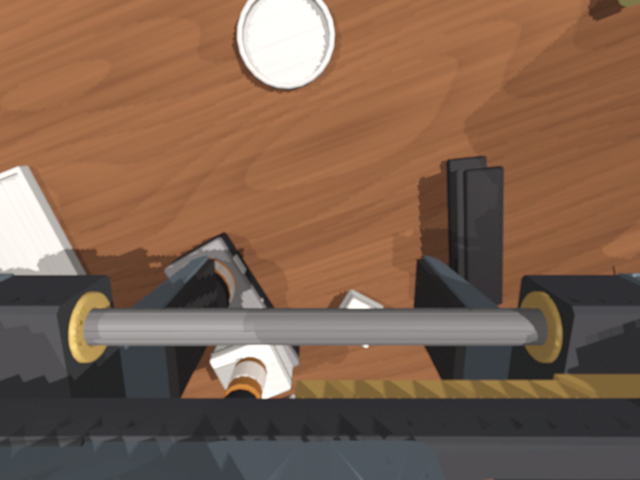

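The wrist view shows the pile with the jar at (210,270), the vial at (243,375), the jar dish at (285,35) and the stapler at (475,230). It was taken while the arm was still settling, so I'll trust the fixed views. Moving above the vial.

>>> {"api": "carry_out", "payload": {"rows": [[[-0.225,-0.104,0.07],[0,0,0]],[[-0.225,-0.104,0.07],[0,0,0]],[[-0.225,-0.104,0.07],[0,0,0]],[[-0.225,-0.104,0.07],[0,0,0]],[[0,0,0],[0,0,0]]]}}

```text
t: 3.38
tool_pos: [630.2, 191.6, 178.9]
tool_rot: [-0.52, -3.097, 0.001]
ft_force: [-0.9, 0.8, -0.5]
width: 1.0
grasp_force: 0.0
```

>>> {"api": "carry_out", "payload": {"rows": [[[0,0,0],[0,0,0]],[[0,0,0],[0,0,0]]]}}

```text
t: 3.62
tool_pos: [628.9, 193.7, 180.4]
tool_rot: [0.517, 3.099, 0.0]
ft_force: [-0.6, 1.0, 0.3]
width: 1.0
grasp_force: 0.0
```

Run:
```python
from h import *
s=env.snapshot("wrist"); save("w2.png",s["color"]); P=cloud(s)
for l,a in dict(vialtop=(118,150,(629,193),40),tintop=(66,90,(635,190),50),jartop=(66,90,(551,173),45),case=(26,40,(593,180),95)).items(): print(l,blob(P,*a))
go(629,193.5,92)
```

```text
vialtop {'n': 2068, 'c': (629.6, 195.7), 'mean': array([628.5, 195.9, 130.3]), 'wh': (28.3, 28.4), 'th': 48.4, 'zmed': np.float64(130.8)}
tintop {'n': 3344, 'c': (635.1, 192.9), 'mean': array([627.5, 194.6,  72.9]), 'wh': (56.3, 56.2), 'th': 3.8, 'zmed': np.float64(72.7)}
jartop {'n': 5738, 'c': (551.8, 176.1), 'mean': array([551.1, 176.5,  76.8]), 'wh': (55.0, 55.2), 'th': 67.2, 'zmed': np.float64(76.9)}
case {'n': 4655, 'c': (593.1, 185.4), 'mean': array([582.2, 191.7,  34.6]), 'wh': (149.3, 63.1), 'th': 10.5, 'zmed': np.float64(34.8)}
from [629.  193.6 180.4] closing yaw 71.06 tilt 0.02 shift mm [-0.  -0.1 88.4] shares [-1.000e-04 -4.000e-04  5.893e-01] turn about tool z share 0.0 alt -2.0 q6 -1.03
```

View pics/w2.png

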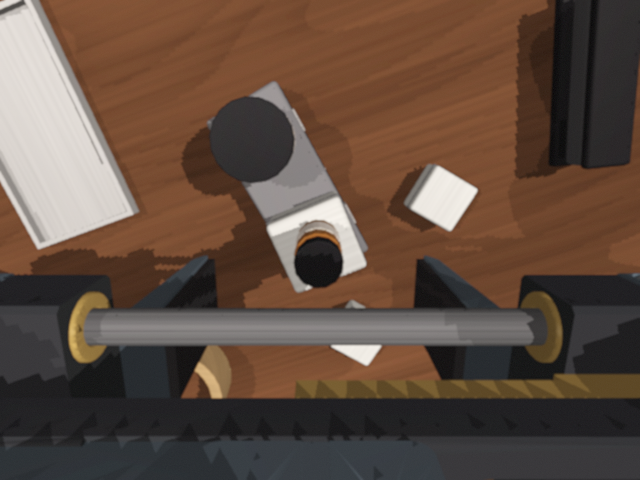

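The wrist view is now still: vial cap (318,262), tin (315,245) and jar (252,138). It agrees with the top view within about 2.5 mm, so I'll split the difference. Next I lower onto the vial and grip it.

>>> {"api": "carry_out", "payload": {"rows": [[[0,0.006,0.2],[0,0,0]],[[0,0,0.2],[0,0,0]],[[0,0,0.183],[0,0,0]],[[0,0,0],[0,0,0]],[[0,0,0],[0,0,0]]]}}

```text
t: 4.3
tool_pos: [630.3, 193.9, 93.8]
tool_rot: [0.518, 3.097, 0.001]
ft_force: [-0.1, -1.0, -0.3]
width: 1.002
grasp_force: 0.0
```

>>> {"api": "carry_out", "payload": {"rows": [[[0,0,0],[0,0,0]],[[0,0,0],[0,0,0]],[[0,0,0],[0,0,0]],[[0,0,0],[0,0,0]],[[0,0,0],[0,0,0]]], "claw": 1, "force": 15}}

```text
t: 4.92
tool_pos: [629.8, 193.4, 92.5]
tool_rot: [-0.519, -3.098, -0.0]
ft_force: [-0.3, 0.7, 0.7]
width: 0.488
grasp_force: 0.0
```

>>> {"api": "carry_out", "payload": {"rows": [[[0,0,0],[0,0,0]],[[0,0,0],[0,0,0]]]}}

```text
t: 5.18
tool_pos: [629.8, 193.4, 92.4]
tool_rot: [-0.519, -3.098, 0.0]
ft_force: [0.6, -0.3, -0.2]
width: 0.324
grasp_force: 15.0
```

>>> {"api": "carry_out", "payload": {"rows": [[[0,0,-0.1],[0,0,0]],[[0,0,-0.15],[0,0,0]],[[0,0,-0.15],[0,0,0]],[[0,0,0],[0,0,0]]]}}

```text
t: 5.68
tool_pos: [631.0, 193.7, 155.0]
tool_rot: [0.518, 3.095, 0.002]
ft_force: [0.3, 1.2, -0.6]
width: 0.32
grasp_force: 15.0
```

Run:
```python
from h import *
print(env.read_state()["grasp_force"])
go(597.7,-213.7,100)
t=env.snapshot("top"); P=cloud(t); s=env.snapshot("side"); Q=cloud(s)
for l,a in dict(tintop=(66,80,(635,190),45),jartop=(66,90,(551,173),45),vial=(128,220,(630,193),30)).items(): print(l,blob(P,*a),blob(Q,*a))
```

```text
14.999642372131348
from [631.  193.7 155. ] closing yaw 70.99 tilt 0.23 shift mm [-101.  -396.1   54.6] shares [-0.6733 -2.6407  0.3638] turn about tool z share 0.0 alt -2.0 q6 -1.03
tintop None {'n': 357, 'c': (635.7, 190.7), 'mean': array([633.9, 188.2,  70.6]), 'wh': (57.6, 61.5), 'th': 2.9, 'zmed': np.float64(70.6)}
jartop None {'n': 348, 'c': (550.9, 172.9), 'mean': array([549.6, 170.7,  74.2]), 'wh': (56.3, 55.6), 'th': 36.9, 'zmed': np.float64(74.7)}
vial {'n': 13, 'c': (622.5, 207.9), 'mean': array([621.6, 211. , 182.3]), 'wh': (22.9, 8.2), 'th': 79.3, 'zmed': np.float64(186.2)} {'n': 290, 'c': (618.5, 188.8), 'mean': array([620.9, 184.2, 162.7]), 'wh': (31.5, 58.7), 'th': 17.7, 'zmed': np.float64(163.0)}
```

>>> {"api": "carry_out", "payload": {"rows": [[[-0.03,-0.11,0],[0,0,0]],[[-0.06,-0.23,0],[0,0,0]],[[-0.06,-0.23,0],[0,0,0]],[[-0.06,-0.23,0],[0,0,0]],[[-0.06,-0.23,0],[0,0,0]]]}}

```text
t: 6.4
tool_pos: [617.0, 32.1, 151.8]
tool_rot: [-0.519, -3.097, 0.001]
ft_force: [0.0, -0.0, 0.5]
width: 0.323
grasp_force: 15.0
```

>>> {"api": "carry_out", "payload": {"rows": [[[-0.06,-0.23,0],[0,0,0]],[[-0.06,-0.23,0],[0,0,0]],[[-0.06,-0.23,0],[0,0,0]],[[-0.06,-0.23,0],[0,0,0]],[[-0.06,-0.23,0],[0,0,0]]]}}

```text
t: 7.02
tool_pos: [603.1, -145.5, 151.8]
tool_rot: [-0.519, -3.097, -0.0]
ft_force: [0.3, 0.2, -0.8]
width: 0.325
grasp_force: 15.0
```

>>> {"api": "carry_out", "payload": {"rows": [[[-0.06,-0.23,0.1],[0,0,0]],[[-0.04,-0.2,0.1],[0,0,0]],[[0,0,0],[0,0,0]],[[0,0,0],[0,0,0]]]}}

```text
t: 7.52
tool_pos: [596.8, -209.5, 122.2]
tool_rot: [-0.519, -3.097, -0.001]
ft_force: [0.2, 0.7, -0.6]
width: 0.328
grasp_force: 15.0
```

Run:
```python
from h import *
t=env.snapshot("wrist"); P=cloud(t); save("w3.png",t["color"])
for l,a in dict(rim=(8,17,(597,-214),45),vialdown=(75,105,(597,-214),30),floor=(1,6.5,(597,-214),22)).items(): print(l,blob(P,*a))
for l in ["dish_vial","vial"]:
    for d in env.place_of(l,t)[:2]: print(l,round(d["confidence"],2),w(d["xyz"],t).round(1))
go(597.7,-214,25)
```

```text
rim {'n': 1017, 'c': (594.2, -211.1), 'mean': array([ 589.9, -209.7,   11.5]), 'wh': (57.2, 49.7), 'th': 75.5, 'zmed': np.float64(11.7)}
vialdown {'n': 31, 'c': (586.5, -203.9), 'mean': array([ 584.4, -205.2,  104.5]), 'wh': (25.3, 7.3), 'th': 62.8, 'zmed': np.float64(104.6)}
floor {'n': 2457, 'c': (594.8, -213.5), 'mean': array([ 594.9, -213.5,    3.9]), 'wh': (43.8, 39.3), 'th': 79.0, 'zmed': np.float64(3.9)}
dish_vial 0.91 [ 5.996e+02 -2.135e+02  1.000e-01]
vial 0.72 [ 598.2 -207.4  101.4]
from [ 597.5 -208.9  122.8] closing yaw 71.04 tilt 0.02 shift mm [-1.9 -4.8 97.8] shares [-0.0124 -0.0318  0.6519] turn about tool z share 0.0 alt -2.0 q6 -1.67
```

View pics/w3.png

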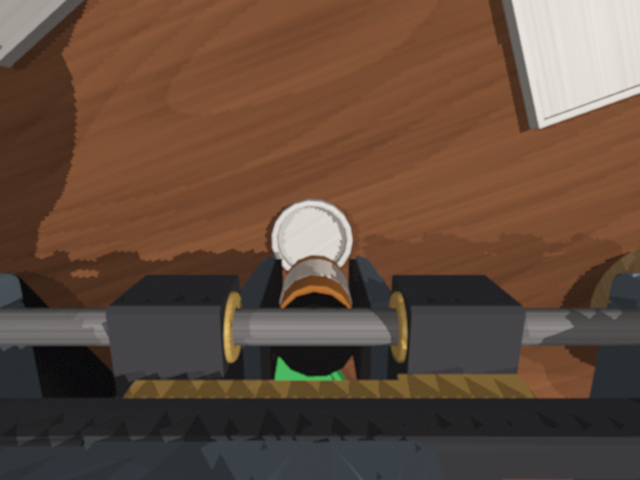

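The vial hangs at (316,290), just behind the dish at (312,237), and needs only a 5 mm correction. I'll lower it slowly at the end.

>>> {"api": "carry_out", "payload": {"rows": [[[-0.01,-0.03,0.2],[0,0,0]],[[0,0,0.2],[0,0,0]],[[0,0,0.18],[0,0,0]],[[0,0,0.05],[0,0,0]],[[0,0,0.02],[0,0,0]]]}}

```text
t: 8.3
tool_pos: [597.6, -214.0, 25.4]
tool_rot: [0.518, 3.098, -0.0]
ft_force: [0.5, 0.6, 0.2]
width: 0.329
grasp_force: 15.0
```

>>> {"api": "carry_out", "payload": {"rows": [[[0,0,0.006],[0,0,0]],[[0,0,0],[0,0,0]],[[0,0,0],[0,0,0]]]}}

```text
t: 8.68
tool_pos: [597.6, -214.4, 24.6]
tool_rot: [0.519, 3.098, -0.0]
ft_force: [-0.8, 0.5, -0.6]
width: 0.324
grasp_force: 15.0
```

>>> {"api": "carry_out", "payload": {"rows": [[[0,0,0.007],[0,0,0]],[[0,0,0],[0,0,0]]]}}

```text
t: 8.93
tool_pos: [597.5, -214.3, 23.4]
tool_rot: [0.519, 3.098, -0.0]
ft_force: [-0.8, 0.4, 5.8]
width: 0.323
grasp_force: 15.0
```

>>> {"api": "carry_out", "payload": {"rows": [[[0,0,0],[0,0,0]],[[0,0,0],[0,0,0]],[[0,0,0],[0,0,0]],[[0,0,0],[0,0,0]],[[0,0,0],[0,0,0]]], "claw": 0}}

```text
t: 9.55
tool_pos: [597.3, -214.2, 23.0]
tool_rot: [-0.519, -3.098, -0.0]
ft_force: [-0.2, -0.2, -0.8]
width: 0.848
grasp_force: 0.0
```

>>> {"api": "carry_out", "payload": {"rows": [[[0,0,-0.1],[0,0,0]],[[0,0,-0.3],[0,0,0]],[[0,0,-0.3],[0,0,0]],[[0,0,-0.3],[0,0,0]],[[0,0,0],[0,0,0]]]}}

```text
t: 10.18
tool_pos: [599.1, -215.1, 177.8]
tool_rot: [0.517, 3.092, -0.003]
ft_force: [0.1, -0.7, 0.5]
width: 1.001
grasp_force: 0.0
```

Run:
```python
from h import *
go(551.5,174,160)
s=env.snapshot("side"); P=cloud(s)
print(blob(P,45,80,(597,-214),40))
```

```text
from [ 599.1 -215.1  177.8] closing yaw 71.0 tilt 0.41 shift mm [171.8 352.4  16.3] shares [1.1456 2.3491 0.1087] turn about tool z share 0.0 alt -2.0 q6 -1.68
{'n': 178, 'c': (596.6, -215.8), 'mean': array([ 595.2, -217.4,   58. ]), 'wh': (29.8, 27.8), 'th': 50.8, 'zmed': np.float64(59.5)}
```

>>> {"api": "carry_out", "payload": {"rows": [[[0.14,0.29,0],[0,0,0]],[[0.14,0.29,0],[0,0,0]],[[0.14,0.29,0],[0,0,0]],[[0.14,0.29,0],[0,0,0]],[[0.14,0.29,0],[0,0,0]]]}}

```text
t: 10.85
tool_pos: [567.9, 27.1, 172.3]
tool_rot: [-0.519, -3.097, 0.0]
ft_force: [0.5, -0.5, 0.8]
width: 1.007
grasp_force: 0.0
```

>>> {"api": "carry_out", "payload": {"rows": [[[0.14,0.29,0],[0,0,0]],[[0.14,0.29,0],[0,0,0]],[[0.14,0.29,0],[0,0,0]],[[0,0,0],[0,0,0]],[[0,0,0],[0,0,0]]]}}

```text
t: 11.48
tool_pos: [551.4, 169.2, 172.5]
tool_rot: [-0.518, -3.098, 0.001]
ft_force: [0.6, -0.4, -0.9]
width: 1.001
grasp_force: 0.0
```

Run:
```python
from h import *
s=env.snapshot("wrist"); P=cloud(s)
for l,a in dict(tintop=(66,90,(635,190),45),jartop=(66,90,(551,173),45)).items(): print(l,blob(P,*a))
go(551.5,174.3,56)
```

```text
tintop {'n': 2292, 'c': (634.8, 192.9), 'mean': array([638.6, 193. ,  72.4]), 'wh': (57.1, 55.7), 'th': 3.6, 'zmed': np.float64(72.6)}
jartop {'n': 5147, 'c': (551.2, 176.1), 'mean': array([550.1, 176.4,  76.7]), 'wh': (55.0, 55.1), 'th': 35.2, 'zmed': np.float64(76.8)}
from [551.6 168.7 172.6] closing yaw 70.96 tilt 0.06 shift mm [  1.8   5.4 116.6] shares [0.012  0.0357 0.7772] turn about tool z share 0.0 alt -2.0 q6 -1.04
```

>>> {"api": "carry_out", "payload": {"rows": [[[0.013,0.038,0.2],[0,0,0]],[[0,0,0.25],[0,0,0]],[[0,0,0.25],[0,0,0]],[[0,0,0.077],[0,0,0]],[[0,0,0],[0,0,0]]]}}

```text
t: 12.15
tool_pos: [551.9, 174.8, 56.5]
tool_rot: [-0.52, -3.097, 0.001]
ft_force: [0.3, -0.0, 0.6]
width: 1.001
grasp_force: 0.0
```

>>> {"api": "carry_out", "payload": {"rows": [[[0,0,0],[0,0,0]],[[0,0,0],[0,0,0]],[[0,0,0],[0,0,0]],[[0,0,0],[0,0,0]],[[0,0,0],[0,0,0]]], "claw": 1, "force": 25}}

```text
t: 12.78
tool_pos: [552.0, 175.6, 56.8]
tool_rot: [0.519, 3.098, 0.0]
ft_force: [-1.9, -0.1, 6.0]
width: 0.605
grasp_force: 25.0
```

>>> {"api": "carry_out", "payload": {"rows": [[[0,0,-0.01],[0,0,0]],[[0,0,-0.1],[0,0,0]],[[0,0,-0.15],[0,0,0]],[[0,0,-0.15],[0,0,0]],[[0,0,0],[0,0,0]]]}}

```text
t: 13.4
tool_pos: [552.9, 175.7, 119.9]
tool_rot: [0.518, 3.095, 0.002]
ft_force: [-0.2, 0.0, -2.6]
width: 0.608
grasp_force: 25.0
```

Run:
```python
from h import *
print(env.read_state()["grasp_force"])
go(371,317.5,100)
t=env.snapshot("top"); s=env.snapshot("side")
for n,pc in (("top",t),("side",s)):
    P=cloud(pc)
    for l,a in dict(tintop=(66,80,(635,190),45)).items(): print(n,l,blob(P,*a))
```

```text
24.999732971191406
from [552.9 175.7 119.9] closing yaw 70.99 tilt 0.2 shift mm [218.2  74.7  19.4] shares [1.4548 0.4982 0.1295] turn about tool z share 0.0 alt -2.0 q6 -1.03
top tintop None
side tintop {'n': 275, 'c': (633.7, 186.7), 'mean': array([633.4, 181.6,  70.8]), 'wh': (58.1, 51.7), 'th': 6.4, 'zmed': np.float64(70.9)}
```

>>> {"api": "carry_out", "payload": {"rows": [[[0.1,0.03,0],[0,0,0]],[[0.21,0.07,0],[0,0,0]],[[0.21,0.07,0],[0,0,0]],[[0.21,0.07,0],[0,0,0]],[[0.21,0.07,0],[0,0,0]]]}}

```text
t: 14.12
tool_pos: [431.4, 266.0, 117.3]
tool_rot: [-0.518, -3.097, 0.001]
ft_force: [-0.6, 1.0, -1.7]
width: 0.604
grasp_force: 25.0
```

>>> {"api": "carry_out", "payload": {"rows": [[[0.21,0.07,0],[0,0,0]],[[0.2,0.07,0],[0,0,0]],[[0.1,0.05,0.1],[0,0,0]],[[0,0,0],[0,0,0]],[[0,0,0],[0,0,0]]]}}

```text
t: 14.75
tool_pos: [370.4, 317.1, 102.9]
tool_rot: [-0.518, -3.098, 0.001]
ft_force: [0.4, 0.6, -2.0]
width: 0.605
grasp_force: 25.0
```

Run:
```python
from h import *
t=env.snapshot("wrist"); P=cloud(t)
for l,a in dict(rim=(8,17,(371,318),55),floor=(1,6.5,(371,318),36)).items(): print(l,blob(P,*a))
for l in ["dish_jar","jar"]:
    for d in env.place_of(l,t)[:2]: print(l,round(d["confidence"],2),w(d["xyz"],t).round(1))
go(371,318,26)
```

```text
rim {'n': 1504, 'c': (359.8, 324.6), 'mean': array([352.9, 327.4,  11.6]), 'wh': (83.4, 59.9), 'th': 66.4, 'zmed': np.float64(11.7)}
floor {'n': 3952, 'c': (359.2, 322.4), 'mean': array([355.8, 323.6,   3.9]), 'wh': (71.9, 46.6), 'th': 69.7, 'zmed': np.float64(3.9)}
dish_jar 0.79 [371.9 318.6  -2.8]
jar 0.83 [366.9 319.9  78. ]
from [371.1 317.  103.2] closing yaw 70.95 tilt 0.02 shift mm [ 0.4  0.9 77.2] shares [0.0029 0.0059 0.5147] turn about tool z share 0.0 alt -2.0 q6 -0.65
```

>>> {"api": "carry_out", "payload": {"rows": [[[0,0.006,0.2],[0,0,0]],[[0,0,0.2],[0,0,0]],[[0,0,0.08],[0,0,0]],[[0,0,0.025],[0,0,0]],[[0,0,0],[0,0,0]]]}}

```text
t: 15.52
tool_pos: [371.3, 318.3, 27.7]
tool_rot: [0.519, 3.098, 0.001]
ft_force: [0.2, -0.3, -1.8]
width: 0.609
grasp_force: 25.0
```

>>> {"api": "carry_out", "payload": {"rows": [[[0,0,0.007],[0,0,0]],[[0,0,0.004],[0,0,0]],[[0,0,0],[0,0,0]]]}}

```text
t: 15.9
tool_pos: [371.0, 318.2, 25.8]
tool_rot: [0.519, 3.098, 0.0]
ft_force: [0.7, -0.5, 1.4]
width: 0.606
grasp_force: 25.0
```

Contact is felt, so I release and rise.

>>> {"api": "carry_out", "payload": {"rows": [[[0,0,0],[0,0,0]],[[0,0,0],[0,0,0]],[[0,0,0],[0,0,0]],[[0,0,0],[0,0,0]],[[0,0,0],[0,0,0]]], "claw": 0}}

```text
t: 16.52
tool_pos: [370.9, 318.1, 25.6]
tool_rot: [-0.519, -3.098, 0.0]
ft_force: [0.3, 0.5, 0.2]
width: 1.003
grasp_force: 0.0
```

>>> {"api": "carry_out", "payload": {"rows": [[[0,0,-0.1],[0,0,0]],[[0,0,-0.3],[0,0,0]],[[0,0,-0.35],[0,0,0]],[[0,0,-0.15],[0,0,0]],[[0,0,0],[0,0,0]]]}}

```text
t: 17.15
tool_pos: [371.7, 318.7, 163.0]
tool_rot: [0.518, 3.095, 0.004]
ft_force: [0.9, 0.3, -0.2]
width: 0.997
grasp_force: 0.0
```

Run:
```python
from h import *
for n in ("top","side"):
    s=env.snapshot(n); P=cloud(s)
    for l,a in dict(tin=(66,80,(635,190),45),jar=(38,60,(371,318),40),vial=(50,70,(597,-214),30)).items(): print(n,l,blob(P,*a))
    m=env.cut_out("case",s)
    # case outline free end: lid points
    q=P[(P[...,2]>32)&(P[...,2]<39)&(np.hypot(P[...,0]-560,P[...,1]-176)<75)&(P[...,0]<600)]
    print("case free end",cv2.minAreaRect(q[:,:2].astype(np.float32)))
go(634.8,191.8,150,3.3)
```

```text
top tin {'n': 694, 'c': (634.7, 190.8), 'mean': array([633.7, 190.5,  72.3]), 'wh': (56.9, 55.8), 'th': 3.2, 'zmed': np.float64(72.3)}
top jar {'n': 46, 'c': (388.7, 316.4), 'mean': array([391.9, 317. ,  45. ]), 'wh': (31.2, 20.4), 'th': 71.5, 'zmed': np.float64(45.2)}
top vial {'n': 159, 'c': (595.5, -215.2), 'mean': array([ 595.2, -214.6,   60.9]), 'wh': (28.0, 27.4), 'th': 62.2, 'zmed': np.float64(61.5)}
case free end ((561.56787109375, 177.24481201171875), (86.35950469970703, 61.797698974609375), 10.766891479492188)
side tin {'n': 362, 'c': (636.2, 190.1), 'mean': array([633.4, 188.4,  70.7]), 'wh': (60.5, 58.4), 'th': 2.2, 'zmed': np.float64(70.9)}
side jar {'n': 323, 'c': (371.5, 316.0), 'mean': array([370.2, 314.1,  43.7]), 'wh': (58.1, 54.7), 'th': 57.6, 'zmed': np.float64(43.9)}
side vial {'n': 166, 'c': (597.2, -216.0), 'mean': array([ 595.3, -217. ,   58.9]), 'wh': (28.8, 28.0), 'th': 13.8, 'zmed': np.float64(59.6)}
case free end ((560.975830078125, 175.94195556640625), (86.26971435546875, 61.091373443603516), 9.040085792541504)
from [370.4 317.8 159.9] closing yaw 70.99 tilt 0.09 shift mm [-291.   -33.     9.6] shares [-1.9403 -0.2198  0.0643] turn about tool z share 0.7521 alt -1.2479 q6 -0.65
```

>>> {"api": "carry_out", "payload": {"rows": [[[-0.28,-0.03,0],[0,0,0]],[[-0.28,-0.03,0],[0,0,0]],[[-0.28,-0.03,0],[0,0,0]],[[-0.28,-0.03,0],[0,0,0]],[[-0.28,-0.03,0],[0,0,0]]]}}

```text
t: 17.98
tool_pos: [562.8, 227.5, 159.3]
tool_rot: [-0.519, -3.097, 0.001]
ft_force: [0.5, 1.6, -0.4]
width: 1.002
grasp_force: 0.0
```

>>> {"api": "carry_out", "payload": {"rows": [[[-0.28,-0.03,0],[0,0,0]],[[-0.26,-0.03,0],[0,0,0]],[[0,0,0],[0,0,0.107]],[[0,0,0],[0,0,0.107]],[[0,0,0],[0,0,0.107]]]}}

```text
t: 18.6
tool_pos: [635.2, 193.3, 159.0]
tool_rot: [-1.283, -2.866, 0.002]
ft_force: [0.3, 1.0, 0.6]
width: 1.0
grasp_force: 0.0
```

>>> {"api": "carry_out", "payload": {"rows": [[[0,0,0],[0,0,0.107]],[[0,0,0],[0,0,0.107]],[[0,0,0],[0,0,0.107]],[[0,0,0],[0,0,0.11]],[[0,0,0],[0,0,0]]]}}

```text
t: 19.23
tool_pos: [635.3, 193.4, 159.3]
tool_rot: [-2.155, -2.285, 0.003]
ft_force: [-0.0, 0.6, -1.3]
width: 0.998
grasp_force: 0.0
```

>>> {"api": "carry_out", "payload": {"rows": [[[0,0,0],[0,0,0]],[[0,0,0],[0,0,0]]]}}

```text
t: 19.48
tool_pos: [635.7, 193.5, 160.3]
tool_rot: [-2.153, -2.287, 0.001]
ft_force: [0.8, 0.6, 0.2]
width: 1.002
grasp_force: 0.0
```

Run:
```python
from h import *
s=env.snapshot("wrist"); P=cloud(s)
for l,a in dict(tin=(66,80,(635,190),45)).items(): print(l,blob(P,*a))
go(634.9,191.8,55.5,3.4)
```

```text
tin {'n': 6843, 'c': (635.2, 193.0), 'mean': array([635.1, 194.4,  72.7]), 'wh': (56.1, 55.6), 'th': 4.2, 'zmed': np.float64(72.8)}
from [635.7 193.6 160.4] closing yaw 3.42 tilt 0.02 shift mm [ -1.7  -0.9 104.9] shares [-0.0114 -0.0059  0.6992] turn about tool z share 0.0002 alt -1.9998 q6 0.15
```

>>> {"api": "carry_out", "payload": {"rows": [[[-0.01,-0.005,0.2],[0,0,0]],[[0,0,0.25],[0,0,0]],[[0,0,0.2],[0,0,0]],[[0,0,0.05],[0,0,0]],[[0,0,0],[0,0,0]]]}}

```text
t: 20.15
tool_pos: [635.3, 192.1, 56.0]
tool_rot: [2.156, 2.285, 0.0]
ft_force: [0.6, 0.1, 0.2]
width: 1.003
grasp_force: 0.0
```

>>> {"api": "carry_out", "payload": {"rows": [[[0,0,0],[0,0,0]],[[0,0,0],[0,0,0]],[[0,0,0],[0,0,0]],[[0,0,0],[0,0,0]],[[0,0,0],[0,0,0]]], "claw": 1, "force": 25}}

```text
t: 20.78
tool_pos: [635.3, 192.1, 55.9]
tool_rot: [2.156, 2.285, 0.001]
ft_force: [-1.1, 0.1, 4.4]
width: 0.615
grasp_force: 24.9
```

>>> {"api": "carry_out", "payload": {"rows": [[[0,0,-0.01],[0,0,0]],[[0,0,-0.1],[0,0,0]],[[0,0,-0.15],[0,0,0]],[[0,0,-0.15],[0,0,0]],[[0,0,0],[0,0,0]]]}}

```text
t: 21.4
tool_pos: [636.3, 192.3, 119.3]
tool_rot: [2.155, 2.283, 0.005]
ft_force: [-0.4, 0.5, -1.7]
width: 0.612
grasp_force: 24.9
```

Run:
```python
from h import *
print(env.read_state()["grasp_force"])
go(367.8,-340,110,16.3)
```

```text
24.940983653068542
from [636.3 192.3 119.3] closing yaw 3.31 tilt 0.21 shift mm [-515.9 -298.8    8. ] shares [-3.4393 -1.992   0.053 ] turn about tool z share -0.1443 alt 1.8557 q6 0.15
```

>>> {"api": "carry_out", "payload": {"rows": [[[-0.12,-0.07,0],[0,0,0]],[[-0.255,-0.148,0],[0,0,0]],[[-0.255,-0.148,0],[0,0,0]],[[-0.255,-0.148,0],[0,0,0]],[[-0.255,-0.148,0],[0,0,0]]]}}

```text
t: 22.02
tool_pos: [544.7, 14.5, 116.5]
tool_rot: [-2.156, -2.284, 0.001]
ft_force: [-0.3, -0.5, -1.7]
width: 0.614
grasp_force: 24.9
```

>>> {"api": "carry_out", "payload": {"rows": [[[-0.255,-0.148,0],[0,0,0]],[[-0.255,-0.148,0],[0,0,0]],[[-0.255,-0.148,0],[0,0,0]],[[-0.255,-0.148,0],[0,0,0]],[[-0.255,-0.148,0],[0,0,0]]]}}

```text
t: 22.65
tool_pos: [445.1, -182.8, 116.7]
tool_rot: [-2.156, -2.284, 0.0]
ft_force: [0.2, 0.4, -2.2]
width: 0.613
grasp_force: 24.9
```

>>> {"api": "carry_out", "payload": {"rows": [[[-0.255,-0.148,0],[0,0,0]],[[-0.255,-0.148,0],[0,0,0]],[[-0.255,-0.148,0],[0,0,0]],[[-0.255,-0.148,0],[0,0,0]],[[0,0,0],[0,0,-0.072]]]}}

```text
t: 23.28
tool_pos: [365.0, -342.0, 116.6]
tool_rot: [2.025, 2.401, -0.001]
ft_force: [0.5, -0.7, -2.1]
width: 0.61
grasp_force: 24.9
```

>>> {"api": "carry_out", "payload": {"rows": [[[0,0,0],[0,0,-0.072]],[[0,0,0],[0,0,0]],[[0,0,0],[0,0,0]]]}}

```text
t: 23.65
tool_pos: [366.2, -339.4, 116.8]
tool_rot: [-1.888, -2.511, -0.0]
ft_force: [-0.1, -0.8, -1.6]
width: 0.616
grasp_force: 24.9
```

Run:
```python
from h import *
t=env.snapshot("wrist"); P=cloud(t)
for l,a in dict(rim=(8,17,(367.7,-340),75),floor=(1,6.5,(367.7,-340),36)).items(): print(l,blob(P,*a))
for l in ["tray_tin","tin"]:
    for d in env.place_of(l,t)[:2]: print(l,round(d["confidence"],2),w(d["xyz"],t).round(1))
go(367.8,-340,25,16.3)
```

```text
rim {'n': 1423, 'c': (362.3, -317.8), 'mean': array([ 360.5, -307.1,   11.7]), 'wh': (84.1, 41.4), 'th': 16.7, 'zmed': np.float64(11.8)}
floor {'n': 2832, 'c': (361.3, -318.9), 'mean': array([ 361.9, -320.9,    3.9]), 'wh': (69.6, 27.8), 'th': 17.0, 'zmed': np.float64(3.9)}
tray_tin 0.59 [ 369.4 -337.2    0.4]
tin 0.92 [ 367.4 -340.1   95.4]
from [ 366.3 -339.5  117. ] closing yaw 16.21 tilt 0.01 shift mm [-0.9  1.3 92. ] shares [-0.0063  0.0087  0.6133] turn about tool z share -0.001 alt 1.999 q6 -1.15
```

>>> {"api": "carry_out", "payload": {"rows": [[[-0.004,0.008,0.2],[0,0,0]],[[0,0,0.2],[0,0,0]],[[0,0,0.15],[0,0,0]],[[0,0,0.05],[0,0,0]],[[0,0,0.008],[0,0,0]]]}}

```text
t: 24.42
tool_pos: [367.6, -339.9, 25.9]
tool_rot: [-1.885, -2.513, -0.0]
ft_force: [-0.1, -0.1, -1.7]
width: 0.616
grasp_force: 24.9
```

>>> {"api": "carry_out", "payload": {"rows": [[[0,0,0.003],[0,0,0]],[[0,0,0],[0,0,0]],[[0,0,0],[0,0,0]]]}}

```text
t: 24.8
tool_pos: [367.7, -340.1, 25.8]
tool_rot: [1.884, 2.513, -0.0]
ft_force: [-0.1, 0.0, -2.2]
width: 0.613
grasp_force: 24.9
```

>>> {"api": "carry_out", "payload": {"rows": [[[0,0,0.007],[0,0,0]],[[0,0,0],[0,0,0]]]}}

```text
t: 25.05
tool_pos: [367.7, -340.1, 24.8]
tool_rot: [1.884, 2.513, -0.0]
ft_force: [-1.4, 0.5, 7.9]
width: 0.611
grasp_force: 25.0
```

>>> {"api": "carry_out", "payload": {"rows": [[[0,0,0],[0,0,0]],[[0,0,0],[0,0,0]],[[0,0,0],[0,0,0]],[[0,0,0],[0,0,0]],[[0,0,0],[0,0,0]]], "claw": 0}}

```text
t: 25.68
tool_pos: [367.6, -339.9, 24.3]
tool_rot: [-1.885, -2.513, 0.0]
ft_force: [-0.0, 0.9, -0.1]
width: 1.002
grasp_force: 0.0
```

>>> {"api": "carry_out", "payload": {"rows": [[[0,0,-0.1],[0,0,0]],[[0,0,-0.3],[0,0,0]],[[0,0,-0.3],[0,0,0]],[[0,0,-0.1],[0,0,0]],[[0,0,0],[0,0,0]]]}}

```text
t: 26.3
tool_pos: [368.0, -340.4, 146.2]
tool_rot: [1.883, 2.511, -0.001]
ft_force: [0.6, 0.1, -1.5]
width: 0.997
grasp_force: 0.0
```

Run:
```python
from h import *
for n in ("top","side"):
    s=env.snapshot(n); P=cloud(s)
    for l,a in dict(tin=(34,60,(367.7,-340),45),case=(30,40,(593,181),100),tray=(8,16,(484,-2),105)).items(): print(n,l,blob(P,*a))
go(593,182,150,101)
```

```text
top tin None
top case {'n': 1884, 'c': (593.3, 182.9), 'mean': array([591.9, 182.8,  34.6]), 'wh': (150.3, 62.7), 'th': 10.9, 'zmed': np.float64(34.6)}
top tray {'n': 491, 'c': (483.3, -0.2), 'mean': array([482.9,  -1.5,  11.5]), 'wh': (179.5, 92.0), 'th': 0.4, 'zmed': np.float64(11.4)}
side tin {'n': 720, 'c': (367.5, -341.6), 'mean': array([ 360.8, -348.4,   40. ]), 'wh': (55.8, 56.2), 'th': 16.5, 'zmed': np.float64(40.1)}
side case {'n': 316, 'c': (545.4, 172.4), 'mean': array([541.6, 170.1,  33.3]), 'wh': (54.7, 64.5), 'th': 9.7, 'zmed': np.float64(33.3)}
side tray {'n': 422, 'c': (484.4, -1.5), 'mean': array([481.1,  -2.6,  10.3]), 'wh': (182.8, 95.6), 'th': 1.0, 'zmed': np.float64(10.1)}
from [ 367.4 -339.6  144.3] closing yaw 16.27 tilt 0.01 shift mm [437.5 362.7  -5.7] shares [ 2.9168  2.4183 -0.0379] turn about tool z share -0.9415 alt 1.0585 q6 -1.15
```

>>> {"api": "carry_out", "payload": {"rows": [[[0.24,0.2,0],[0,0,0]],[[0.24,0.2,0],[0,0,0]],[[0.24,0.2,0],[0,0,0]],[[0.24,0.2,0],[0,0,0]],[[0.24,0.2,0],[0,0,0]]]}}

```text
t: 27.02
tool_pos: [461.0, -123.4, 143.4]
tool_rot: [-1.884, -2.512, 0.001]
ft_force: [0.9, 0.3, -0.2]
width: 1.004
grasp_force: 0.0
```

>>> {"api": "carry_out", "payload": {"rows": [[[0.24,0.2,0],[0,0,0]],[[0.24,0.2,0],[0,0,0]],[[0.24,0.2,0],[0,0,0]],[[0.24,0.2,0],[0,0,0]],[[0.24,0.2,0],[0,0,0]]]}}

```text
t: 27.65
tool_pos: [554.5, 91.2, 143.2]
tool_rot: [-1.884, -2.512, 0.002]
ft_force: [-0.2, -0.7, -1.3]
width: 0.998
grasp_force: 0.0
```

>>> {"api": "carry_out", "payload": {"rows": [[[0.24,0.2,0],[0,0,0]],[[0.27,0.22,0],[0,0,0]],[[0,0,0],[0,0,-0.105]],[[0,0,0],[0,0,-0.105]],[[0,0,0],[0,0,-0.105]]]}}

```text
t: 28.28
tool_pos: [593.0, 180.9, 142.8]
tool_rot: [-1.203, -2.9, 0.002]
ft_force: [0.4, 0.4, -0.1]
width: 0.999
grasp_force: 0.0
```

>>> {"api": "carry_out", "payload": {"rows": [[[0,0,0],[0,0,-0.105]],[[0,0,0],[0,0,-0.105]],[[0,0,0],[0,0,-0.105]],[[0,0,0],[0,0,-0.105]],[[0,0,0],[0,0,-0.105]]]}}

```text
t: 28.9
tool_pos: [593.0, 180.7, 142.9]
tool_rot: [0.06, -3.139, 0.001]
ft_force: [-1.3, 0.5, -0.3]
width: 0.995
grasp_force: 0.0
```

>>> {"api": "carry_out", "payload": {"rows": [[[0,0,0],[0,0,-0.105]],[[0,0,0],[0,0,0]],[[0,0,0],[0,0,0]],[[0,0,0],[0,0,0]]]}}

```text
t: 29.4
tool_pos: [593.6, 180.8, 144.1]
tool_rot: [0.306, -3.126, 0.0]
ft_force: [0.2, -0.1, -0.0]
width: 1.0
grasp_force: 0.0
```

Run:
```python
from h import *
s=env.snapshot("wrist"); P=cloud(s)
print(blob(P,30,40,(593,182),100)); save("w4.png",s["color"])
go(593,183,20,101)
```

```text
{'n': 15401, 'c': (582.9, 183.2), 'mean': array([579.1, 182.4,  34.8]), 'wh': (128.5, 62.2), 'th': 10.6, 'zmed': np.float64(34.8)}
from [593.7 180.8 144.2] closing yaw 101.22 tilt 0.02 shift mm [  0.2   2.2 124.2] shares [0.0014 0.015  0.8278] turn about tool z share 0.0024 alt -1.9976 q6 -1.57
```

View pics/w4.png

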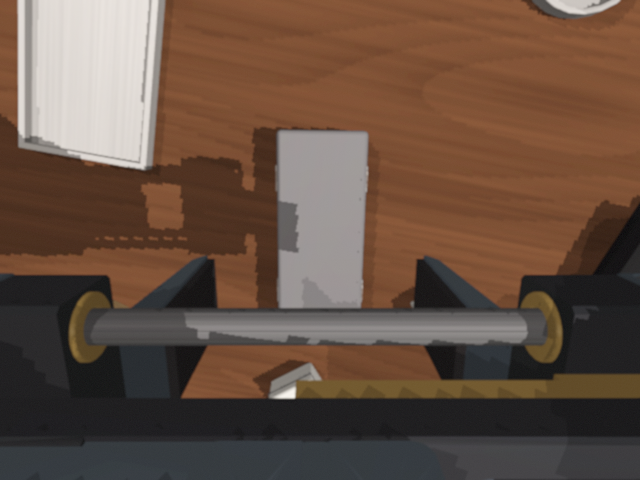

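The case lies square between the fingers, spanning (275–368, 130–310) with its lid bare. Next I lower to it and grip.

>>> {"api": "carry_out", "payload": {"rows": [[[0,0.015,0.2],[0,0,0]],[[0,0,0.25],[0,0,0]],[[0,0,0.25],[0,0,0]],[[0,0,0.128],[0,0,0]],[[0,0,0],[0,0,0]]]}}

```text
t: 30.08
tool_pos: [592.7, 182.9, 19.4]
tool_rot: [0.309, -3.124, 0.0]
ft_force: [-0.0, 0.5, -0.8]
width: 0.997
grasp_force: 0.0
```

>>> {"api": "carry_out", "payload": {"rows": [[[0,0,0],[0,0,0]],[[0,0,0],[0,0,0]],[[0,0,0],[0,0,0]],[[0,0,0],[0,0,0]],[[0,0,0],[0,0,0]]], "claw": 1, "force": 40}}

```text
t: 30.7
tool_pos: [593.7, 183.3, 21.0]
tool_rot: [-0.309, 3.125, 0.001]
ft_force: [-1.2, 1.5, 7.4]
width: 0.677
grasp_force: 39.9
```

>>> {"api": "carry_out", "payload": {"rows": [[[0,0,-0.01],[0,0,0]],[[0,0,-0.1],[0,0,0]],[[0,0,-0.15],[0,0,0]],[[0,0,-0.15],[0,0,0]],[[0,0,0],[0,0,0]]]}}

```text
t: 31.32
tool_pos: [594.4, 183.3, 83.8]
tool_rot: [-0.31, 3.123, 0.0]
ft_force: [-0.5, -0.6, -3.7]
width: 0.678
grasp_force: 39.9
```

Run:
```python
from h import *
print(env.read_state()["grasp_force"])
go(483.5,-1,80,90.7)
```

```text
39.9320313334465
from [594.4 183.3  83.8] closing yaw 101.32 tilt 0.2 shift mm [ 144.9 -158.9    3.3] shares [ 0.9663 -1.0593  0.0218] turn about tool z share 0.118 alt -1.882 q6 -1.57
```

>>> {"api": "carry_out", "payload": {"rows": [[[0.086,-0.1,0],[0,0,0]],[[0.176,-0.192,0],[0,0,0]],[[0.176,-0.192,0],[0,0,0]],[[0.176,-0.192,0],[0,0,0]],[[0.176,-0.192,0],[0,0,0]]]}}

```text
t: 31.95
tool_pos: [500.7, 30.7, 81.0]
tool_rot: [0.31, -3.125, -0.0]
ft_force: [0.3, -0.1, -4.9]
width: 0.676
grasp_force: 39.9
```

>>> {"api": "carry_out", "payload": {"rows": [[[0.176,-0.192,0],[0,0,0]],[[0,0,0],[0,0,0.059]],[[0,0,0],[0,0,0.059]],[[0,0,0],[0,0,0]],[[0,0,0],[0,0,0]]]}}

```text
t: 32.58
tool_pos: [481.9, -1.4, 81.3]
tool_rot: [0.023, -3.141, -0.0]
ft_force: [-0.1, 0.5, -4.6]
width: 0.675
grasp_force: 39.9
```

Run:
```python
from h import *
s=env.snapshot("top"); save("t5.png",cv2.resize(s["color"][180:350,250:430],None,fx=3,fy=3))
s=env.snapshot("wrist"); P=cloud(s)
print("case",blob(P,75,110,(483,-1),100),"rim",blob(P,8,16,(483,-1),105))
go(483.5,-1,26,90.7)
```

```text
case {'n': 36132, 'c': (462.9, -1.3), 'mean': array([451.8,  -1.4,  95.5]), 'wh': (111.5, 84.6), 'th': 0.9, 'zmed': np.float64(95.4)} rim {'n': 1678, 'c': (481.8, 1.7), 'mean': array([404.7,   4.8,  11.7]), 'wh': (176.6, 92.2), 'th': 1.1, 'zmed': np.float64(11.8)}
from [482.2  -1.3  81.5] closing yaw 90.79 tilt 0.02 shift mm [-1.3  0.3 55.5] shares [-0.009   0.0019  0.37  ] turn about tool z share 0.001 alt -1.999 q6 -1.71
```

View pics/t5.png

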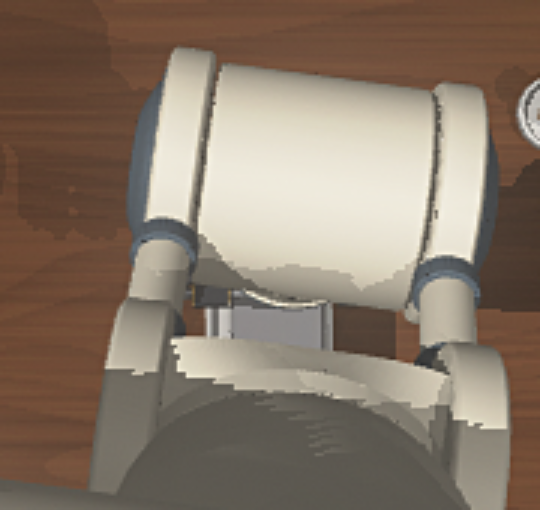

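The arm hides most of the top view, with the case at (280,325) and the tray edge at (212,320). The wrist cloud puts the case's near edge at x = 407 and the tray's at x = 393.5, so it is centred within 2 mm. Lowering now.

>>> {"api": "carry_out", "payload": {"rows": [[[-0.01,0.007,0.15],[0,0,0]],[[0,0,0.12],[0,0,0]],[[0,0,0.07],[0,0,0]],[[0,0,0.025],[0,0,0]],[[0,0,0],[0,0,0]]]}}

```text
t: 33.3
tool_pos: [484.0, -0.2, 27.0]
tool_rot: [-0.02, 3.142, -0.0]
ft_force: [0.9, -0.2, -3.6]
width: 0.677
grasp_force: 39.9
```

>>> {"api": "carry_out", "payload": {"rows": [[[0,0,0.006],[0,0,0]],[[0,0,0],[0,0,0]],[[0,0,0],[0,0,0]]]}}

```text
t: 33.67
tool_pos: [484.1, -0.3, 26.2]
tool_rot: [-0.019, 3.141, -0.0]
ft_force: [0.0, -0.1, -3.7]
width: 0.676
grasp_force: 39.9
```

>>> {"api": "carry_out", "payload": {"rows": [[[0,0,0.007],[0,0,0]],[[0,0,0],[0,0,0]],[[0,0,0],[0,0,0]]]}}

```text
t: 34.05
tool_pos: [484.0, -0.3, 25.0]
tool_rot: [-0.019, 3.141, -0.0]
ft_force: [0.2, -1.0, -2.0]
width: 0.676
grasp_force: 39.9
```

Contact is beginning, with part of the weight off the gripper. A touch more, then release and clear off.

>>> {"api": "carry_out", "payload": {"rows": [[[0,0,0.004],[0,0,0]],[[0,0,0],[0,0,0]]]}}

```text
t: 34.3
tool_pos: [484.0, -0.3, 24.9]
tool_rot: [-0.019, 3.141, -0.0]
ft_force: [-2.9, -0.7, 15.5]
width: 0.676
grasp_force: 39.9
```

>>> {"api": "carry_out", "payload": {"rows": [[[0,0,0],[0,0,0]],[[0,0,0],[0,0,0]],[[0,0,0],[0,0,0]],[[0,0,0],[0,0,0]],[[0,0,0],[0,0,0]]], "claw": 0}}

```text
t: 34.92
tool_pos: [483.9, -0.2, 24.3]
tool_rot: [0.019, -3.141, -0.0]
ft_force: [-0.3, -0.4, -0.7]
width: 0.998
grasp_force: 0.0
```

>>> {"api": "carry_out", "payload": {"rows": [[[0,0,-0.1],[0,0,0]],[[0,0,-0.3],[0,0,0]],[[0,0,-0.35],[0,0,0]],[[0,0,-0.35],[0,0,0]],[[0,0,-0.2],[0,0,0]]]}}

```text
t: 35.55
tool_pos: [484.4, -0.3, 222.0]
tool_rot: [-0.019, 3.139, -0.001]
ft_force: [-1.2, -0.3, -0.9]
width: 0.999
grasp_force: 0.0
```

>>> {"api": "carry_out", "payload": {"rows": [[[0,0.3,0],[0,0,0]],[[0,0.3,0],[0,0,0]],[[0,0.3,0],[0,0,0]],[[0,0.3,0],[0,0,0]],[[0,0,0],[0,0,0]]]}}

```text
t: 36.17
tool_pos: [481.3, 182.2, 219.2]
tool_rot: [0.024, -3.141, -0.001]
ft_force: [0.9, -0.2, -0.5]
width: 0.997
grasp_force: 0.0
```

>>> {"api": "carry_out", "payload": {"rows": [[[0,0,0],[0,0,0]],[[0,0,0],[0,0,0]],[[0,0,0],[0,0,0]]]}}

```text
t: 36.55
tool_pos: [481.8, 179.0, 219.4]
tool_rot: [-0.017, 3.142, -0.0]
ft_force: [-0.7, -0.5, -0.4]
width: 1.0
grasp_force: 0.0
```

Run:
```python
from h import *
for n in ("top","side"):
    s=env.snapshot(n); P=cloud(s); save(n+"9.png",s["color"])
    for l,a in dict(vial=(50,70,(597,-214),30),jar=(38,60,(371,318),45),tin=(34,60,(367.7,-340),45),case=(30,46,(484,0),100),tray=(8,15,(484,0),105),tape=(35,46,(734,15),70)).items(): print(n,l,blob(P,*a))
```

```text
top vial {'n': 160, 'c': (595.5, -215.2), 'mean': array([ 595. , -214.5,   61.3]), 'wh': (28.0, 28.0), 'th': 36.2, 'zmed': np.float64(61.8)}
top jar {'n': 576, 'c': (370.7, 316.9), 'mean': array([370.5, 316.4,  45.4]), 'wh': (54.5, 53.9), 'th': 89.3, 'zmed': np.float64(45.4)}
top tin {'n': 737, 'c': (366.2, -340.3), 'mean': array([ 366.1, -338.7,   42. ]), 'wh': (57.0, 58.7), 'th': 16.9, 'zmed': np.float64(42.2)}
top case {'n': 2024, 'c': (484.2, -2.2), 'mean': array([483.3,  -1.2,  38.8]), 'wh': (148.4, 62.1), 'th': 0.3, 'zmed': np.float64(38.9)}
top tray {'n': 436, 'c': (483.2, -0.3), 'mean': array([483.6,  -1.4,  11.6]), 'wh': (179.4, 92.2), 'th': 0.4, 'zmed': np.float64(11.7)}
top tape {'n': 563, 'c': (732.8, 18.0), 'mean': array([732.4,  18.3,  39.6]), 'wh': (94.7, 94.5), 'th': 79.1, 'zmed': np.float64(39.7)}
side vial {'n': 163, 'c': (597.4, -215.6), 'mean': array([ 595.7, -216.9,   58.8]), 'wh': (29.0, 27.5), 'th': 49.8, 'zmed': np.float64(59.6)}
side jar {'n': 329, 'c': (370.7, 314.4), 'mean': array([370. , 313.5,  43.7]), 'wh': (58.7, 54.4), 'th': 61.2, 'zmed': np.float64(43.9)}
side tin {'n': 1048, 'c': (367.9, -341.1), 'mean': array([ 366.5, -342.6,   40. ]), 'wh': (58.1, 56.2), 'th': 16.8, 'zmed': np.float64(40.1)}
side case {'n': 1576, 'c': (484.6, -2.6), 'mean': array([480.9,  -4.8,  36.8]), 'wh': (152.1, 66.1), 'th': 0.9, 'zmed': np.float64(37.0)}
side tray {'n': 388, 'c': (484.7, -0.9), 'mean': array([460.3, -24.8,  10.8]), 'wh': (183.2, 94.0), 'th': 0.4, 'zmed': np.float64(10.5)}
side tape {'n': 353, 'c': (734.1, 17.4), 'mean': array([732. ,  16.4,  37.9]), 'wh': (96.7, 93.9), 'th': 40.7, 'zmed': np.float64(37.9)}
```

View pics/side9.png

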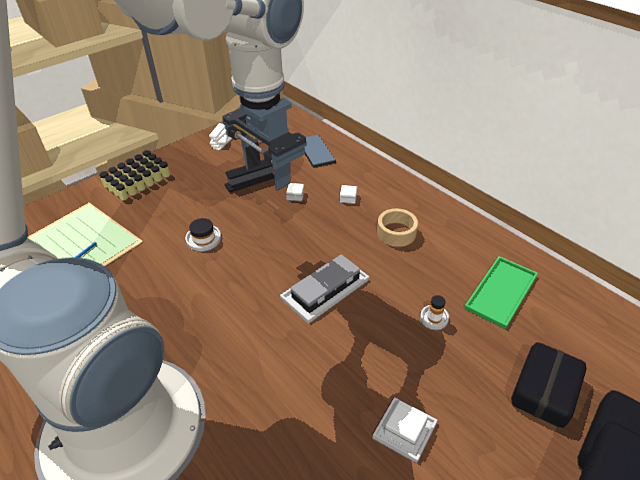

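View pics/top9.png

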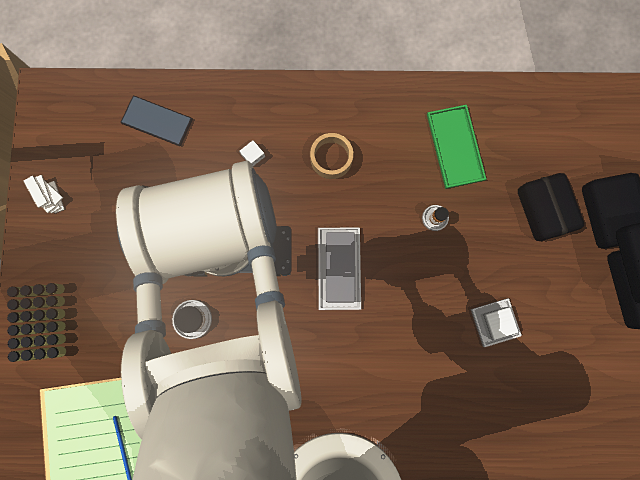

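Both views show all four goods centred and flat in their own trays: vial at (436,310), jar (203,232), tin (408,425) and case (327,285) in the side view. The tape roll is unmoved, and the arm is clear. Handing in.

```bash
python3 -c "
from cell import env
print(env.job_done())"
```

```text
the job is handed in; nothing more can be done
None
```

The job is handed in: vial, jar, tin and case each measured centred within about 4 mm and flat in their own trays, the tape roll did not move and the arm stayed clear of the stapler, but the hand-in call returned no verdict.

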